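# Clamp the micrometer in its stand

### The job

Secure the micrometer in its blue stand: with the lever standing up, screw the clamp bolt in clockwise until its foot is just snug on the micrometer's frame (finger-tight, do not over-tighten), then fold the bolt's lever fully down flat so that it locks. Keep the micrometer seated in its saddle, leave the other things on the bench alone, and let go at the end.

Things in the scene. Friction and masses are not known exactly. Their poses are not given: they have to be found in the camera images.
- stand: Blue cast micrometer stand, bolted to the bench. Base plate 150 x 136 x 14 mm; a portal (posts at y = +-52 mm, crossbeam 32 mm wide, 120 mm long, top 92 mm above the bench) stands over the saddle. Origin: centre of the base's underside; y runs along the crossbeam. The clamp bolt's vertical axis passes through this origin.
- bolt: Vertical steel clamp bolt in the crossbeam. Origin: on its axis at the lever's pivot, about 120 mm above the bench; z up, x = level direction in which the lever folds; x turns with the bolt. Clockwise from above screws it in, 4 mm down per rad; thread drag 0.4 N m, felt only while it turns; stays where left. Its swivel foot, 32 mm wide, starts 4 to 11 mm above the pad (not measured): 1 to 2.7 rad to touch.
- pad_top (a point): Middle of the top of the micrometer's black frame pad, where the foot lands. From touch the sprung saddle lets the push grow about 15 N per mm (60 N per rad of bolt). Holding the bolt still then takes 0.0035 N m per N of push (it wants to unscrew). Snug = 15 to 60 N of push: 0.05 to 0.2 N m; above 80 N with the lever up is over-tight, above 125 N crushes.
- lever (a joint): Lever fold angle: 0 = straight up, 1.571 = folded down level (closed). Steel blade, when up 10 mm thick along the bolt's x, 20 mm wide along its y, from 10 to 62 mm above the pivot. Folds only towards the bolt's +x. Stiff: takes 0.2 to 0.35 N m, stays where left. Its cam pushes the foot 1.2 mm further, adding about 20 N of push.
- lever_tip (a point): Middle of the lever's free end, 62 mm from the pivot; its z axis points away from the pivot. The pivot sits in a steel fork on the bolt's collar (32 mm across, top 7 mm below the pivot); the fork and, behind the lever on the bolt's -x side, a stop block reach 9 mm above the pivot. The lever folds away from the block.
- micrometer: Micrometer lying level in the saddle under the bolt, between low walls with 1.5 mm play, not fastened. Black frame pad 46 x 34 x 14 mm; dark U frame 72 mm wide out to x = 68 mm; barrel along y at x = 58 mm out to y = 110 mm. Origin: underside of the pad on the bolt axis, z up. The saddle's height varies by 4 mm and it gives on a spring.
- ring_a: Bystander: flat pinkish-beige ring, 110 mm outside, 16 mm high. Origin: centre of its underside.
- ring_b: Bystander: a second ring, same as ring_a.
- gauge_case: Bystander: closed wooden case 110 x 80 x 40 mm. Origin: centre of its underside.
- oil_jar: Bystander: small amber jar, 52 mm diameter, 70 mm high. Origin: centre of its underside.
Things that resemble listed ones, but are neither listed nor needed, are in the scene too. Of the things shaped like the stand, the blue one is meant.

How it is judged:
On the way, in this order (a step that is already met when the one before it is completed fails the run):
1. the foot is snug on the micrometer frame (push of 15 to 60 N) while the lever still stands up (within 0.35 rad) (contact force between bolt and micrometer between 15 and 60 N and value of joint lever below 0.35 rad), for 0.3 s.
2. the lever is folded down (above 1.45 rad) and the micrometer is clamped with more than 28 N (value of joint lever above 1.45 rad and contact force between bolt and micrometer above 28 N), for 0.2 s.
At the end, for the whole second after the job is handed in: The lever is folded down (above 1.45 of 1.57 rad); the foot clamps the micrometer with 28 to 115 N; the micrometer lies in its saddle within 6 mm of the bolt axis and level within 0.08 rad; all at rest (all of step 2 and contact force between bolt and micrometer below 115 N and linear speed of micrometer below 0.01 m/s and angular speed of bolt below 0.05 rad/s and horizontal distance between micrometer and stand below 0.006 m and angle between micrometer's own z axis and vertical below 0.08 rad); the robot touches nothing.
It fails at once if bolt over-tightened with the lever up: foot push above 80 N while the lever is less than 0.4 rad folded (contact force between bolt and micrometer above 80 N and value of joint lever below 0.4 rad).
It fails at once if micrometer crushed: foot push above 125 N (contact force between bolt and micrometer above 125 N).
It fails at once if micrometer knocked out of its saddle (more than 12 mm) (horizontal distance between micrometer and stand above 0.012 m).
It fails at once if a bystander moved by more than 15 mm (distance of any of ring_a, ring_b, gauge_case, oil_jar from where it was at the start of the episode above 0.015 m).
It also fails if it takes over 72 s, if anything falls off the work surface, if the arm or the gripper's body presses on something with over 40 N, if the wrist force passes 120 N, or if a joint passes its speed limit or range.

### The arm

A 6-joint arm with a two-finger parallel gripper is mounted at the origin on the work surface. World frame = base frame: x ahead of the robot, y to its left, z up, the work surface at z = 0. Lengths are in m, angles in rad, forces in N, time in s.
With the tool pointing down it reaches from about 0.375 to 0.975 m from the base axis. Payload 3.8 kg.
Tool frame: the origin (TCP) lies midway between the tips of the shut fingers; the grasp point (between the pads) lies 19 mm behind it; x points along the fingers, y is the direction in which the jaws open and shut, and the axes are right-handed (so a half turn about x gives the same grasp; the last joint's range is limited). The gripper opens to 88 mm and grips with 3 to 60 N. Pads are 18 mm wide; open, the fingers measure 123 mm over their backs; the gripper's body (75 mm by 187 mm) begins 45 mm behind the grasp point.
Start: joints at [1.109, 0.264, 1.604, -0, 1.274, -0.037], TCP at [0.278, 0.615, 0.239] pointing down, gripper open.
Joint ranges: [-2.63, 2.63], [-0.94, 2.18], [0.31, 2.57], [-1.31, 4.45], [0, 2.66], [-2.55, 2.55]. Speed limits (rad/s): [2.57, 2.57, 3.14, 3.14, 3.14, 3.14].

### API

Orientations are given as a rotation vector (axis times angle).
In Python, from cell import manip, inverse_kinematics, cams, order gives the robot as it stands. Calls block until the motion is done:
- manip.move_pose(position, orientation): joint-space move of the TCP to a pose.
- manip.move_linear(position, rate=0.15, rot=None): straight line of the TCP; rot=None keeps the orientation; rate is the mean speed in m/s.
- manip.set_joints(angles): joint-space move.
- manip.set_gripper(opening, force=None): finger opening in m; force is the grip in N (None keeps the last); returns when the fingers have stopped.
- manip.dwell(seconds).
- inverse_kinematics(position, orientation): joint angles nearest the present ones, or None.
- manip.state(): the state.
- cams.capture(name): name is "side" or "top"; returns a dict with "image" (480x640x3 uint8, blue, green, red), "z_map" (480x640 float32, m along the optical axis (not along the pixel's ray), 0 where there is no reading), "intrinsics" (3x3 intrinsics, pixels), "position" and "orientation" of the camera in the world. Camera axes: x right, y down, z forward; pixel columns grow to the right and rows downward; lengths in m; the calibration is good to about 2 mm. A picture is of the moment at which its call begins.
A pose or a line that the arm cannot do raises manip.IKError and nothing moves.
- order.close_job(): hands the job in, once; it reports no verdict.
The state is a dict: "clock": time; "joint_pos": joint angles; "joint_velocities": joint speeds; "tau": joint torques, N m; "tool_pos": TCP position; "tcp_rot": TCP orientation; "contact_force": force on the tool from outside, world axes, zero at the start; "moment": the same for the moment, N m; "gripper_width": finger opening in m.
Only numpy, scipy, OpenCV 4.12 (cv2) and the standard library are available. Lean on these libraries where they do the work, as an engineer would, in place of code of your own. Each camera call takes 0.05 s, during which the arm holds its last target.

## Working session

There is one attempt and no reset: what is moved stays moved. The work goes in short steps, each a Python script; the robot and the scene stay as the last script left them, time stands still between calls to the robot, and variables do not carry over. Pictures are saved under pics/ and viewed, and the job is handed in when it is done.

```bash
ls; mkdir -p pics; python3 - <<'E'
from cell import manip, inverse_kinematics, cams, order
import cv2,numpy as np
print(manip.state())
for n in("side","top"):
    c=cams.capture(n); cv2.imwrite(f"pics/{n}0.png",c["image"]); np.savez(f"pics/{n}0.npz",**c)
    print(n,c["intrinsics"],c["position"],c["orientation"])
E
```

```text
pics
{'clock': 0.0, 'joint_pos': array([ 1.10912669e+00,  2.64750644e-01,  1.60533475e+00, -1.26769542e-05,
        1.27369018e+00, -3.69166693e-02]), 'joint_velocities': array([-2.03006793e-03, -1.03805529e-04,  5.38465784e-04, -1.06816322e-04,
        2.48278355e-04, -5.10007700e-05]), 'tau': array([ 5.50792647e-04, -5.02104950e+01, -3.56875598e+01,  7.29320641e-02,
        2.93358543e-02, -2.05905790e-04]), 'tool_pos': array([0.27787222, 0.61439356, 0.23741088]), 'tcp_rot': array([ 0.33149277,  1.54552998, -0.33484121]), 'contact_force': array([0.38780673, 0.72201908, 0.21072645]), 'moment': array([-0.01713424, -0.01187557, -0.00926645]), 'gripper_width': 0.08805447016821098}
side [[624.82397793   0.         329.34361049]
 [  0.         624.82397793 238.31549113]
 [  0.           0.           1.        ]] [ 0.20576796 -0.96353618  1.12239004] [-2.30406534  0.41554621 -0.1664476 ]
top [[479.53339613   0.         319.4202089 ]
 [  0.         479.53339613 240.64217979]
 [  0.           0.           1.        ]] [4.54822666e-01 1.28798728e-04 1.15370953e+00] [-2.16933684  2.16081274 -0.10856783]
```

View pics/side0.png

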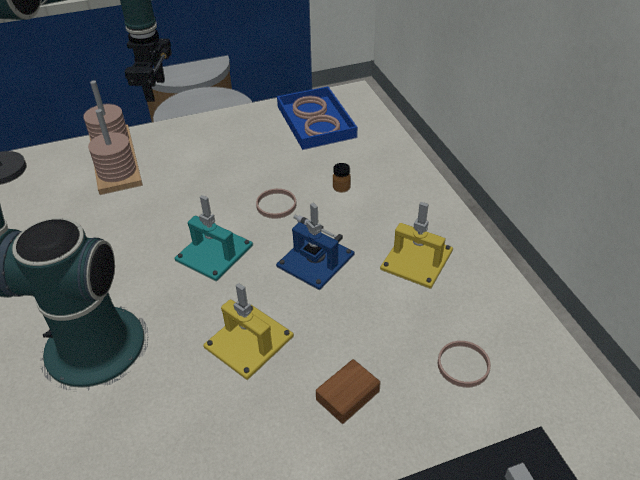

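View pics/top0.png

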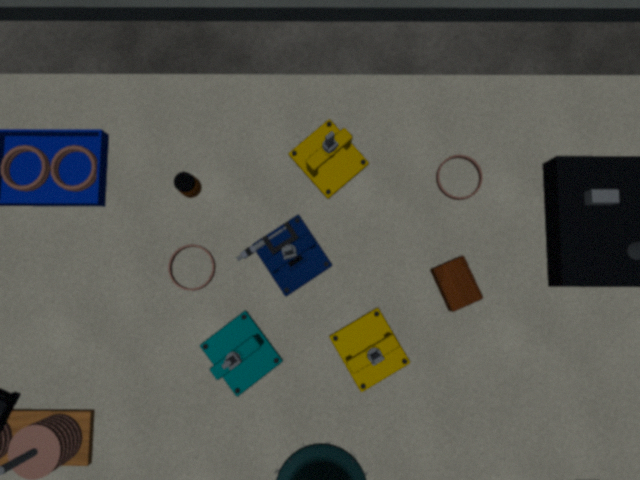

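The side view shows four stand-shaped things: teal at (213,245), yellow at (418,250), yellow at (248,335) and blue at (316,250). In the top view they are at (242,353), (329,158), (370,350) and (292,255). The blue one fits, because it is the only blue one and the only one holding a micrometer. I'll confirm that in a crop.

```bash
python3 - <<'E'
import cv2,numpy as np
s=cv2.imread("pics/side0.png")[190:300,265:365]; t=cv2.imread("pics/top0.png")[200:310,230:340]
s=cv2.resize(s,(400,440),interpolation=cv2.INTER_CUBIC);t=cv2.resize(t,(400,400),interpolation=cv2.INTER_CUBIC)
t=cv2.copyMakeBorder(t,0,40,0,0,0)
cv2.imwrite("pics/crop0.png",np.clip(np.hstack([s,t]).astype(float)*1.5,0,255).astype(np.uint8))
E
```

```text
(no output)
```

View pics/crop0.png

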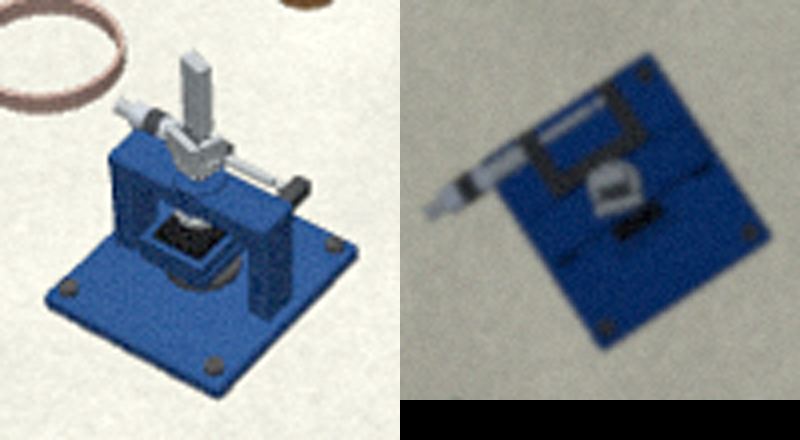

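The blue stand is confirmed: it holds the micrometer, with its frame at top (295,235) and barrel end at (238,258). Its lever is upright. Next I'll measure it.

```bash
cat > h.py <<'E'
import numpy as np,cv2
from scipy.spatial.transform import Rotation as R
def load(f): return dict(np.load(f))
def ray(c,u,v):
    d=np.stack([(np.asarray(u,float)-c["intrinsics"][0,2])/c["intrinsics"][0,0],(np.asarray(v,float)-c["intrinsics"][1,2])/c["intrinsics"][1,1],np.ones(np.shape(u))],-1)
    return d@R.from_rotvec(c["orientation"]).as_matrix().T
def onplane(c,u,v,z):
    d=ray(c,u,v); return c["position"]+d*((z-c["position"][2])/d[...,2])[...,None]
def cloud(c):
    v,u=np.mgrid[:480,:640]; P=c["position"]+ray(c,u,v)*c["z_map"][...,None]
    P[c["z_map"]==0]=np.nan; return P
def proj(c,P):
    q=(np.asarray(P)-c["position"])@R.from_rotvec(c["orientation"]).as_matrix()
    return q[...,:2]/q[...,2:]*c["intrinsics"][0,0]+c["intrinsics"][:2,2]
E
python3 - <<'E'
from h import *
for n,roi in(("top",(200,310,225,345)),("side",(190,300,265,365))):
    c=load(f"pics/{n}0.npz"); hsv=cv2.cvtColor(c["image"],cv2.COLOR_BGR2HSV)
    m=cv2.inRange(hsv,(105,100,30),(125,255,255)); k=np.zeros_like(m); a,b,e,f=roi; k[a:b,e:f]=m[a:b,e:f]
    P=cloud(c); 
    v,u=np.nonzero(k); Q=onplane(c,u,v,0.014)
    base=(np.abs(P[v,u,2]-.014)<.006)
    q=Q[base]; r=cv2.minAreaRect((q[:,:2]*1000).astype(np.float32)); print(n,"base rect",r)
    sub=P[a:b,e:f].reshape(-1,3); uv=np.stack(np.meshgrid(np.arange(e,f),np.arange(a,b)),-1).reshape(-1,2)
    for lo,hi in((.088,.097),(.104,.118),(.118,.131),(.135,.17),(.17,.176),(.176,.19)):
        s=(sub[:,2]>lo)&(sub[:,2]<hi); x=sub[s]
        if len(x)>2:
            r=cv2.minAreaRect((x[:,:2]*1000).astype(np.float32)); print(lo,hi,s.sum(),x.mean(0).round(4),"rect",np.round(r[0],1),np.round(r[1],1),round(r[2],1))
E
```

```text
top base rect ((541.0029907226562, 72.02366638183594), (145.97738647460938, 131.85928344726562), 33.74424743652344)
0.088 0.097 569 [0.5414 0.0711 0.0923] rect [541.4  71.5] [ 32.6 119.5] 33.8
0.104 0.118 21 [0.5446 0.0703 0.1143] rect [539.5  73.3] [28.4 33.5] 60.0
0.118 0.131 49 [0.5351 0.0701 0.1277] rect [538.7  70.4] [23.9 28.9] 18.3
0.135 0.17 18 [0.5378 0.0694 0.1509] rect [536.7  70.7] [ 6.2 25.1] 39.1
0.17 0.176 5 [0.5379 0.0679 0.173 ] rect [537.3  69.5] [ 0.9 17.7] 19.5
0.176 0.19 51 [0.5415 0.0718 0.1846] rect [541.5  71.9] [10.4 19.3] 9.7
side base rect ((539.8388671875, 68.81170654296875), (151.95828247070312, 136.6291046142578), 33.91079330444336)
0.088 0.097 394 [0.5409 0.0647 0.0927] rect [538.8  69.6] [ 38.8 122.4] 34.7
0.104 0.118 30 [0.5369 0.0612 0.1137] rect [534.4  64.4] [17.9 33.5] 53.3
0.118 0.131 76 [0.5357 0.0639 0.1252] rect [535.6  69.6] [25.3 35.2] 23.6
0.135 0.17 87 [0.5387 0.066  0.152 ] rect [537.8  66.3] [20.1 27.7] 13.0
0.17 0.176 13 [0.5375 0.067  0.1728] rect [539.1  68.1] [ 7.2 22.5] 14.7
0.176 0.19 51 [0.5403 0.069  0.1827] rect [541.2  70. ] [11.7 23.6] 27.4
```

```bash
python3 - <<'E'
from h import *
im=[]
for n,roi in(("side",(198,243,290,340)),("top",(232,272,265,310))):
    c=load(f"pics/{n}0.npz"); a,b,e,f=roi
    x=cv2.resize(c["image"][a:b,e:f],(400,int(400*(b-a)/(f-e))),interpolation=cv2.INTER_CUBIC); x=cv2.normalize(x,None,0,255,cv2.NORM_MINMAX)
    im.append(cv2.copyMakeBorder(x,0,400-x.shape[0],0,0,0))
    P=cloud(c); ax=np.array([.5413,.0718] if n=="top" else [.5405,.0695])
    sub=P[a:b,e:f].reshape(-1,3); uv=np.stack(np.meshgrid(np.arange(e,f),np.arange(a,b)),-1).reshape(-1,2)
    s=(sub[:,2]>.122)&(sub[:,2]<.136); print(n); print(np.c_[uv[s],((sub[s,:2]-ax)*1000).round(0),(sub[s,2]*1000).round()][::1].astype(int).tolist())
    s=(sub[:,2]>.179)
    r=sub[s,:2]-sub[s,:2].mean(0); w,V=np.linalg.eigh(np.cov(r.T)); print("lever top thin dir",np.degrees(np.arctan(V[1,0]/V[0,0])),np.sqrt(w*12), sub[s].mean(0))
cv2.imwrite("pics/crop1.png",np.hstack(im))
E
```

```text
side
[[310, 220, -5, 14, 131], [308, 221, -12, 10, 134], [309, 221, -9, 10, 133], [311, 221, -5, 9, 132], [306, 222, -17, 9, 133], [307, 222, -15, 8, 133], [308, 222, -12, 11, 129], [309, 222, -11, 6, 133], [310, 222, -7, 11, 128], [311, 222, -5, 8, 130], [312, 222, -5, 1, 136], [306, 223, -16, 14, 125], [307, 223, -16, 5, 133], [308, 223, -13, 8, 129], [309, 223, -11, 4, 132], [310, 223, -10, 1, 134], [311, 223, -7, 2, 133], [312, 223, -4, 4, 130], [313, 223, -3, 0, 133], [316, 223, 4, -2, 132], [317, 223, 5, -6, 135], [307, 224, -15, 8, 127], [308, 224, -14, 3, 131], [309, 224, -13, 0, 133], [311, 224, -9, -4, 136], [312, 224, -4, 4, 127], [313, 224, -3, 0, 130], [314, 224, -1, -1, 130], [315, 224, 0, -6, 134], [316, 224, 2, -7, 134], [317, 224, 5, -5, 132], [318, 224, 6, -10, 135], [319, 224, 9, -9, 134], [320, 224, 11, -9, 133], [307, 225, -17, 3, 129], [308, 225, -15, 0, 130], [309, 225, -13, 0, 130], [310, 225, -12, -6, 134], [311, 225, -9, -5, 133], [312, 225, -8, -7, 134], [313, 225, -4, -4, 130], [314, 225, -4, -9, 135], [315, 225, 1, -4, 129], [316, 225, 3, -3, 127], [318, 
[... 2855 characters left out ...]
, -10, -17, 132], [284, 256, -12, 9, 136], [285, 256, -12, 7, 131], [286, 256, -12, 5, 129], [287, 256, -12, 3, 132], [288, 256, -12, 0, 135], [289, 256, -12, -2, 134], [290, 256, -12, -4, 132], [291, 256, -12, -6, 131], [292, 256, -12, -8, 133], [293, 256, -12, -10, 132], [294, 256, -12, -12, 131], [284, 257, -14, 9, 130], [285, 257, -14, 7, 134], [286, 257, -14, 5, 130], [287, 257, -14, 3, 134], [288, 257, -14, 1, 131], [289, 257, -14, -1, 127], [290, 257, -14, -4, 131], [291, 257, -14, -6, 126], [284, 258, -16, 9, 132], [285, 258, -16, 7, 131], [286, 258, -16, 5, 129], [287, 258, -16, 3, 127]]
lever top thin dir 15.355033683904487 [0.01021566 0.02016622] [0.54157233 0.07180502 0.18479862]
```

View pics/crop1.png

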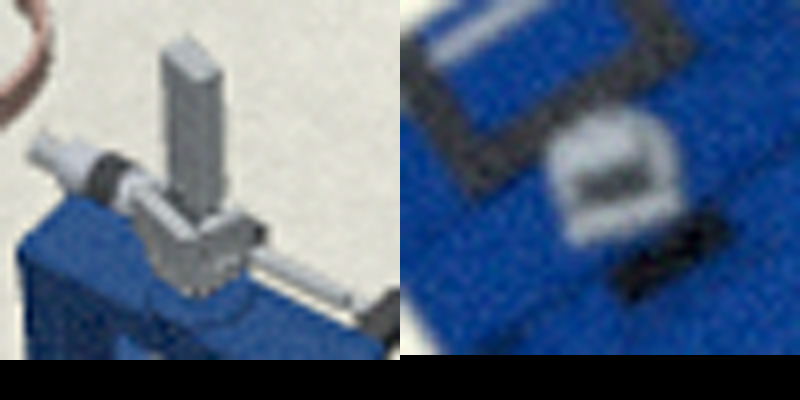

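```bash
cat >> h.py <<'E'
def rot(a):
    c,s=np.cos(a),np.sin(a)
    return R.from_matrix(np.array([[0,c,s],[0,s,-c],[-1,0,0]])).as_rotvec()
AX=np.array([.541,.0708]); A0=np.radians(17)
E
python3 - <<'E'
from h import *
from cell import manip, inverse_kinematics
for base in(A0,A0+np.pi,A0-np.pi):
  for d in(0,1.6,2.4,3.3):
    for z in ((.142-.004*d),):
      q=inverse_kinematics([*AX,z],rot(base-d)); print(round(np.degrees(base)),d,None if q is None else np.round(q,2))
E
```

```text
17 0 [ 0.08  0.1   1.98 -0.    1.06 -0.21]
17 1.6 [0.08 0.11 1.99 0.   1.05 1.39]
17 2.4 [0.08 0.11 1.99 0.   1.04 2.19]
17 3.3 None
197 0 None
197 1.6 [ 0.08  0.11  1.99 -0.    1.05 -1.75]
197 2.4 [ 0.08  0.11  1.99  0.    1.04 -0.95]
197 3.3 [ 0.08  0.12  1.99 -0.    1.03 -0.05]
-163 0 None
-163 1.6 [ 0.08  0.11  1.99 -0.    1.05 -1.75]
-163 2.4 [ 0.08  0.11  1.99 -0.    1.04 -0.95]
-163 3.3 [ 0.08  0.12  1.99 -0.    1.03 -0.05]
```

```bash
python3 - <<'E'
from h import *
from cell import manip, cams
a=A0+np.pi/2
manip.move_pose([*AX,.235],rot(a)); 
s=manip.state(); print(s["clock"],s["joint_pos"].round(3),s["contact_force"].round(2),s["moment"].round(3))
manip.move_linear([*AX,.142],rate=.08)
s=manip.state(); print(s["clock"],s["tool_pos"],s["contact_force"].round(2),s["moment"].round(3))
for n in("side","top"):
    c=cams.capture(n); cv2.imwrite(f"pics/{n}1.png",c["image"]); np.savez(f"pics/{n}1.npz",**c)
s=cv2.resize(cv2.imread("pics/side1.png")[120:300,240:400],(533,600)); cv2.imwrite("pics/crop2.png",s)
E
```

```text
2.2667 [ 0.085  0.022  1.886  0.     1.234 -1.783] [-0.57 -0.66 -0.24] [ 0.116 -0.001  0.003]
3.5833 [0.54160077 0.0708497  0.14274876] [-0.84  0.56 -0.24] [ 0.042 -0.029 -0.012]
```

View pics/crop2.png

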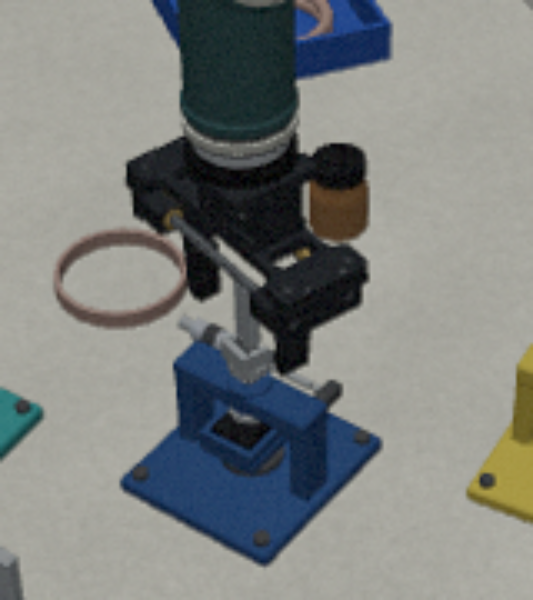

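The open fingers straddle the upright lever: crop (246,315), between fingertips at (203,285) and (292,345). I'll close gently first, to check centring.

```bash
python3 - <<'E'
from h import *
from cell import manip, cams
def pr(t):
    s=manip.state(); print(t,round(s["clock"],2),s["tool_pos"].round(4),s["contact_force"].round(2),s["moment"].round(3),round(s["gripper_width"],4)); return s
pr("pre")
manip.set_gripper(0.03,force=5); pr("30")
manip.set_gripper(0.0,force=5); pr("closed5")
manip.dwell(.3); pr("d")
manip.set_gripper(0.0,force=55); pr("closed55"); manip.dwell(.3); pr("d")
E
```

```text
pre 3.68 [0.5415 0.0708 0.1428] [-1.14  0.69  0.29] [ 0.021 -0.001 -0.075] 0.0881
30 4.64 [0.541  0.0708 0.142 ] [-0.63 -0.57  0.71] [ 0.073  0.063 -0.015] 0.0302
closed5 4.95 [0.5408 0.0713 0.142 ] [-1.15  3.04  1.3 ] [ 0.477  0.115 -0.053] 0.0198
d 5.25 [0.5408 0.0713 0.142 ] [-2.24  4.76  1.7 ] [ 0.795  0.239 -0.07 ] 0.02
closed55 5.47 [0.5409 0.0713 0.142 ] [-0.67  4.53  1.46] [ 0.835  0.262 -0.036] 0.0193
d 5.77 [0.5408 0.0713 0.142 ] [-1.5   4.94  0.71] [ 0.838  0.25  -0.026] 0.0197
```

```bash
cat >> h.py <<'E'
AX=np.array([.541,.0713]); AY=A0+np.pi/2
def pose(d): return [*AX,.142-.004*d], rot(AY-d)
def pr(m,t):
    s=m.state(); print(t,round(s["clock"],2),s["tool_pos"].round(4),"q6",round(s["joint_pos"][5],3),s["contact_force"].round(1),s["moment"].round(3),round(s["gripper_width"],4)); return s
E
python3 - <<'E'
from h import *
from cell import manip, inverse_kinematics
q6=manip.state()["joint_pos"][5]
for d in(0.15,.3,.45,.6):
    p,r=pose(d); manip.set_joints(inverse_kinematics(p,r)); pr(manip,d)
manip.dwell(.1); pr(manip,"still"); manip.dwell(.2); pr(manip,"still")
E
```

```text
0.15 6.03 [0.5408 0.0716 0.1415] q6 -1.635 [-1.4  4.1  2.4] [0.716 0.344 0.024] 0.0192
0.3 6.3 [0.5408 0.0717 0.1409] q6 -1.485 [-2.2  5.4  1.2] [0.906 0.328 0.078] 0.0193
0.45 6.57 [0.5408 0.0719 0.1403] q6 -1.335 [-2.5  6.5  1.6] [0.962 0.34  0.01 ] 0.0191
0.6 6.83 [0.5409 0.072  0.1397] q6 -1.185 [-2.6  6.5  2. ] [1.004 0.369 0.062] 0.0194
still 6.93 [0.5409 0.0721 0.1397] q6 -1.186 [-2.   6.3  1.8] [1.026 0.348 0.148] 0.0195
still 7.13 [0.5409 0.0721 0.1397] q6 -1.186 [-2.5  6.1  1.7] [1.064 0.334 0.071] 0.0191
```

```bash
cat >> h.py <<'E'
AX=np.array([.5408,.0722])
def avg(m,n=12):
    M=[];F=[];q=0
    for i in range(n):
        m.dwell(.02); s=m.state(); M.append(s["moment"]); F.append(s["contact_force"]); q+=s["joint_pos"][5]/n
    return np.mean(F,0),np.mean(M,0),np.std(M,0)[2]/np.sqrt(n),q
def show(m,t,n=12):
    F,M,e,q=avg(m,n); s=m.state(); print(t,"clk",round(s["clock"],2),"tcp",s["tool_pos"].round(4),"q6",round(q,4),"F",F.round(1),"Mz",round(M[2],3),"+-",round(e,3)); return M[2]
E
python3 - <<'E'
from h import *
from cell import manip, inverse_kinematics, cams
for d in(0.6,.75,.9,1.0):
    p,r=pose(d); q=inverse_kinematics(p,r); manip.set_joints(q); print("tgt",round(q[5],4)); show(manip,d,10)
c=cams.capture("side"); np.savez("pics/side2.npz",**c); x=c["image"][150:300,260:380]
cv2.imwrite("pics/crop3.png",cv2.resize(x,(480,600)))
E
```

```text
tgt -1.1804
0.6 clk 7.55 tcp [0.5408 0.0722 0.1396] q6 -1.1816 F [-1.4  3.6  2.1] Mz 0.115 +- 0.007
tgt -1.0304
0.75 clk 7.98 tcp [0.5409 0.0723 0.139 ] q6 -1.0334 F [-1.2  4.2  1.3] Mz 0.027 +- 0.007
tgt -0.8804
0.9 clk 8.42 tcp [0.541  0.0725 0.1384] q6 -0.882 F [-0.9  4.9  1. ] Mz 0.075 +- 0.009
tgt -0.7804
1.0 clk 8.83 tcp [0.5411 0.0726 0.1381] q6 -0.7822 F [-0.7  5.2  1.1] Mz 0.161 +- 0.006
```

View pics/crop3.png

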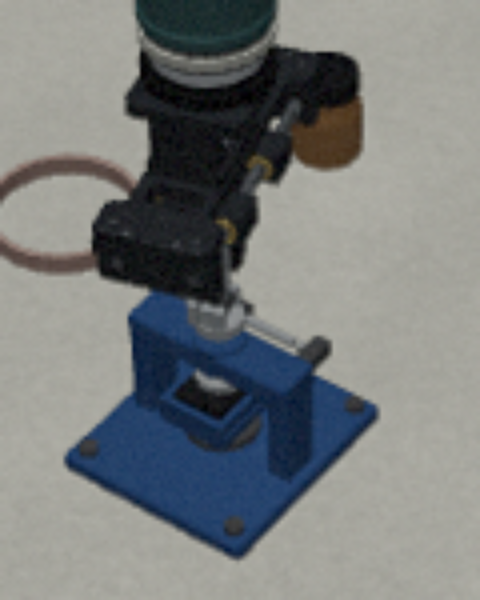

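```bash
python3 - <<'E'
from h import *
from cell import manip, inverse_kinematics, cams
for d in(1.0,.98,.95,.98,1.0,1.05,1.1,1.15,1.1):
    p,r=pose(d); q=inverse_kinematics(p,r); manip.set_joints(q); 
    c=manip.state(); show(manip,d,8)
E
```

```text
1.0 clk 9.27 tcp [0.5411 0.0726 0.1381] q6 -0.7822 F [-0.7  5.7  0.8] Mz 0.147 +- 0.009
0.98 clk 9.65 tcp [0.5411 0.0725 0.1381] q6 -0.8016 F [-0.1  5.4  0.6] Mz -0.141 +- 0.011
0.95 clk 10.03 tcp [0.541  0.0725 0.1382] q6 -0.8312 F [-0.5  5.2  0.6] Mz -0.328 +- 0.012
0.98 clk 10.42 tcp [0.5411 0.0725 0.1382] q6 -0.8022 F [-0.4  5.4  1. ] Mz 0.132 +- 0.006
1.0 clk 10.8 tcp [0.5411 0.0726 0.1381] q6 -0.7826 F [-0.5  5.8  1.2] Mz 0.348 +- 0.01
1.05 clk 11.18 tcp [0.5411 0.0726 0.1379] q6 -0.7325 F [-0.4  5.7  1.1] Mz 0.279 +- 0.009
1.1 clk 11.57 tcp [0.5411 0.0727 0.1377] q6 -0.6825 F [-0.4  5.7  1.1] Mz 0.283 +- 0.008
1.15 clk 11.95 tcp [0.5412 0.0727 0.1375] q6 -0.6325 F [0.  6.3 1. ] Mz 0.271 +- 0.013
1.1 clk 12.33 tcp [0.5412 0.0727 0.1376] q6 -0.6813 F [0.2 5.7 0. ] Mz -0.293 +- 0.005
```

Dithering shows Coulomb drag that is symmetric about zero, ±0.28 N·m after 0.05 rad steps, so there is no push yet. I'll keep taking equal 0.05 rad steps and watch for a rise above that baseline.

```bash
cat >> h.py <<'E'
AX=np.array([.541,.0733])
E
python3 - <<'E'
from h import *
from cell import manip, inverse_kinematics, cams
hist=[]
for d in np.arange(1.15,2.2,.05):
    p,r=pose(d); q=inverse_kinematics(p,r); manip.set_joints(q)
    hist.append(show(manip,round(d,2),6))
    if len(hist)>3 and np.mean(hist[-2:])>.345: break
E
```

```text
1.15 clk 12.68 tcp [0.5412 0.0729 0.1375] q6 -0.6306 F [-0.6  1.5  1.4] Mz 0.247 +- 0.01
1.2 clk 13.03 tcp [0.5412 0.073  0.1373] q6 -0.5801 F [-0.3  0.3  1.8] Mz 0.272 +- 0.012
1.25 clk 13.38 tcp [0.5413 0.073  0.1371] q6 -0.53 F [ 1.  -0.7  1.6] Mz 0.256 +- 0.013
1.3 clk 13.73 tcp [0.5413 0.0731 0.1369] q6 -0.48 F [ 1.8 -1.7  0.8] Mz 0.255 +- 0.013
1.35 clk 14.08 tcp [0.5413 0.0731 0.1367] q6 -0.43 F [ 2.7 -2.1  0.6] Mz 0.275 +- 0.01
1.4 clk 14.43 tcp [0.5414 0.0732 0.1365] q6 -0.38 F [ 3.4 -2.1  0.5] Mz 0.267 +- 0.006
1.45 clk 14.78 tcp [0.5414 0.0732 0.1363] q6 -0.3301 F [ 4.3 -2.6 -0.1] Mz 0.256 +- 0.011
1.5 clk 15.13 tcp [0.5414 0.0732 0.1361] q6 -0.2799 F [ 4.8 -2.2 -0.1] Mz 0.29 +- 0.012
1.55 clk 15.48 tcp [0.5415 0.0733 0.136 ] q6 -0.23 F [ 4.8 -2.4 -0.6] Mz 0.29 +- 0.014
1.6 clk 15.83 tcp [0.5416 0.0733 0.1358] q6 -0.1799 F [ 5.1 -2.2 -0.4] Mz 0.277 +- 0.011
1.65 clk 16.18 tcp [0.5416 0.0733 0.1356] q6 -0.13 F [ 4.8 -2.2 -0.6] Mz 0.302 +- 0.008
1.7 clk 16.53 tcp [0.5417 0.0733 0.1354] q6 -0.08 F [ 5.1 -2.2 -0.4] Mz 0.323 +- 0.01
1.75 clk 16.88 tcp [0.5418 0.0733 0.1352] q6 -0.03 F [ 5.2 -2.  -0.8] Mz 0.308 +- 0.009
1.8 clk 17.23 tcp [0.5418 0.0733 0.1351] q6 0.02 F [ 5.4 -1.8 -0.4] Mz 0.298 +- 0.018
1.85 clk 17.58 tcp [0.5419 0.0733 0.1349] q6 0.07 F [ 5.7 -2.1 -0.6] Mz 0.332 +- 0.01
1.9 clk 17.93 tcp [0.542  0.0733 0.1347] q6 0.12 F [ 6.  -1.9 -0.2] Mz 0.341 +- 0.007
1.95 clk 18.28 tcp [0.542  0.0733 0.1346] q6 0.1699 F [ 6.1 -2.2 -0.6] Mz 0.355 +- 0.018
```

```bash
python3 - <<'E'
from h import *
from cell import manip, inverse_kinematics, cams
for d in (2.0,2.05,2.1,2.05,2.1):
    p,r=pose(d); q=inverse_kinematics(p,r); manip.set_joints(q)
    show(manip,round(d,2),10)
E
```

```text
2.0 clk 18.7 tcp [0.5421 0.0733 0.1344] q6 0.2199 F [ 5.9 -2.5 -0.9] Mz 0.352 +- 0.008
2.05 clk 19.12 tcp [0.5421 0.0733 0.1342] q6 0.2699 F [ 6.1 -2.6 -0.7] Mz 0.356 +- 0.01
2.1 clk 19.53 tcp [0.5422 0.0733 0.1341] q6 0.3199 F [ 6.2 -2.2 -0.6] Mz 0.384 +- 0.011
2.05 clk 19.95 tcp [0.5421 0.0733 0.1341] q6 0.2709 F [ 6.3 -2.3 -1.2] Mz -0.135 +- 0.006
2.1 clk 20.37 tcp [0.5422 0.0733 0.134 ] q6 0.3199 F [ 6.3 -2.3 -0.4] Mz 0.369 +- 0.007
```

The forward and back readings (+0.37 and −0.135) give a load of about 0.12 N·m, so roughly 35 N of push, which is snug. I'll let go, lift and look.

```bash
python3 - <<'E'
from h import *
from cell import manip, inverse_kinematics, cams
manip.dwell(.2)
manip.set_gripper(0.06); pr(manip,"open")
p=manip.state()["tool_pos"]; manip.move_linear([p[0],p[1],.225],rate=.12); pr(manip,"up")
# retreat toward +y side high so that cameras see
manip.move_linear([p[0],p[1]+.12,.26],rate=.2)
for n in("side","top"):
    c=cams.capture(n); np.savez(f"pics/{n}3.npz",**c); cv2.imwrite(f"pics/{n}3.png",c["image"])
    a,b,e,f=(190,300,265,365) if n=="side" else (200,310,230,340)
    P=cloud(c)[a:b,e:f].reshape(-1,3)
    s=(P[:,2]>.165)&(P[:,2]<.19)&(np.hypot(P[:,0]-.541,P[:,1]-.071)<.03)
    if s.sum()>5:
        x=P[s]; w,V=np.linalg.eigh(np.cov((x[:,:2]-x[:,:2].mean(0)).T)); print(n,s.sum(),x.mean(0),np.percentile(x[:,2],95),np.degrees(np.arctan(V[1,0]/V[0,0])),np.sqrt(12*w))
s=cv2.imread("pics/side3.png")[190:300,265:365]; t=cv2.imread("pics/top3.png")[200:310,230:340]
cv2.imwrite("pics/crop4.png",np.clip(np.hstack([cv2.resize(s,(400,440)),cv2.resize(t,(400,440))])*1.4,0,255).astype(np.uint8))
E
```

```text
open 21.31 [0.541  0.0733 0.1336] q6 0.322 [-0.2 -0.1  0.3] [-0.046  0.101  0.05 ] 0.0602
up 22.22 [0.5404 0.0732 0.2241] q6 0.322 [-0.4 -0.4 -0.4] [-0.091  0.128 -0.078] 0.0599
side 59 [0.54065852 0.06855867 0.17365643] 0.1800635423388493 74.70988991256006 [0.00993064 0.02068656]
top 52 [0.54152259 0.07143872 0.17627824] 0.17916188645888753 75.48451520032062 [0.01057249 0.02028322]
```

View pics/crop4.png

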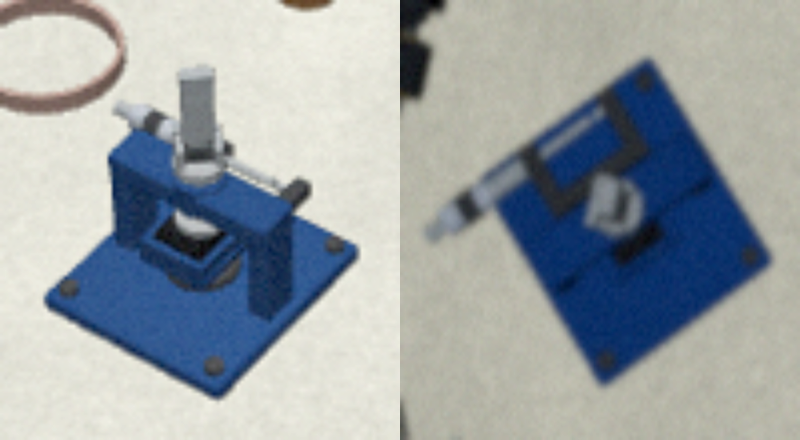

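The lever is upright at side-crop (197,110). Its thin axis points along about 75°, with the stop block on the +y side (top crop (590,200)), so the lever folds toward about −105°. The foot is on the pad. Next I'll fold the lever with closed fingers, pushing from the block side along an arc.

```bash
python3 - <<'E'
from h import *
from cell import manip, inverse_kinematics, cams
AXF=np.array([.541,.0720]); PZ=.1140; phi=np.radians(-104.5); u=np.array([np.cos(phi),np.sin(phi)]); ro=rot(phi+np.pi/2)
def P(x,z): return np.array([*(AXF+u*x),PZ+z])
manip.set_gripper(0.0,force=20)
manip.move_linear(P(-34,0) if 0 else P(-.036,.10),rate=.2,rot=ro)
manip.move_linear(P(-.036,.050),rate=.15); pr(manip,"start")
s=.050
for th in (0,.15,.3,.45,.6,.75,.9):
    xf=s*np.sin(th)-.005*np.cos(th); z=s*np.cos(th)+.005*np.sin(th)
    manip.move_linear(P(xf-.009,z),rate=.04); st=pr(manip,th)
    if np.linalg.norm(st["contact_force"])>30: print("STOP"); break
c=cams.capture("side"); cv2.imwrite("pics/crop5.png",cv2.resize(c["image"][130:300,250:380],(459,600)))
E
```

```text
start 25.17 [0.5501 0.1076 0.1643] q6 0.401 [-0.1 -0.   1. ] [-0.03   0.083 -0.035] 0.0004
0 25.87 [0.5449 0.0856 0.1646] q6 0.364 [1.8 2.5 2.5] [ 0.268 -0.017  0.016] 0.0004
0.15 26.21 [0.543  0.0783 0.1644] q6 0.351 [1.9 3.1 2. ] [ 0.438 -0.278 -0.026] 0.0004
0.3 26.55 [0.5411 0.0708 0.1633] q6 0.338 [2.4 2.4 1.3] [ 0.362 -0.47   0.044] 0.0003
0.45 26.89 [0.5389 0.0638 0.1612] q6 0.326 [3.  2.4 1.6] [ 0.234 -0.35   0.028] 0.0006
0.6 27.23 [0.537  0.0572 0.158 ] q6 0.314 [2.9 2.2 1.5] [ 0.227 -0.378  0.095] 0.0005
0.75 27.57 [0.5353 0.0509 0.1537] q6 0.302 [2.1 2.9 0.9] [ 0.272 -0.305  0.005] 0.0007
0.9 27.92 [0.5339 0.0454 0.1486] q6 0.292 [2.6 1.3 0.8] [ 0.164 -0.212  0.029] 0.0002
```

View pics/crop5.png

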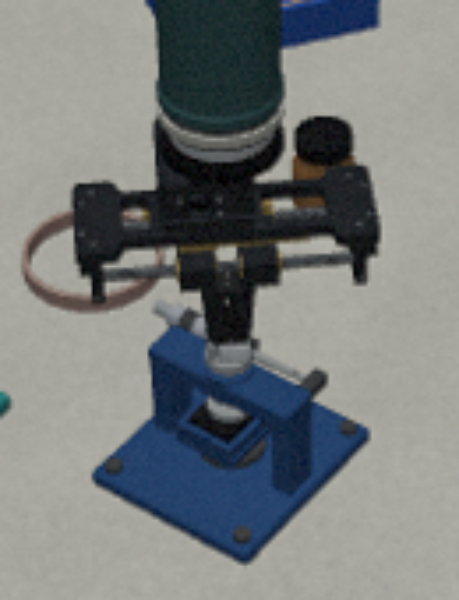

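```bash
python3 - <<'E'
from h import *
from cell import manip, inverse_kinematics, cams
AXF=np.array([.541,.0720]); PZ=.1140; phi=np.radians(-104.5); u=np.array([np.cos(phi),np.sin(phi)])
def P(x,z): return np.array([*(AXF+u*x),PZ+z])
s=.050
for th in (1.05,1.2,1.35,1.45,1.52,1.571):
    xf=s*np.sin(th)-.005*np.cos(th); z=s*np.cos(th)+.005*np.sin(th)
    manip.move_linear(P(xf-.009,z),rate=.04); st=pr(manip,th)
    if np.linalg.norm(st["contact_force"])>30: print("STOP"); break
for z in(.004,.003,.002,.001):
    if st["contact_force"][2]>18: break
    manip.move_linear(P(xf-.009,z),rate=.02); manip.dwell(.1); st=pr(manip,z)
E
```

```text
1.05 28.31 [0.5327 0.0408 0.1428] q6 0.284 [2.3 0.7 1.8] [ 0.169 -0.218 -0.039] 0.0001
1.2 28.65 [0.5316 0.037  0.1363] q6 0.276 [0.4 0.5 1.9] [ 0.082 -0.095  0.005] 0.0007
1.35 28.99 [0.5309 0.0342 0.1293] q6 0.271 [0.9 1.  1.4] [ 0.013 -0.04   0.01 ] 0.0004
1.45 29.27 [0.5307 0.033  0.1245] q6 0.269 [ 0.4 -0.1  0.8] [ 0.002 -0.066  0.052] 0.0004
1.52 29.52 [0.5306 0.0325 0.1212] q6 0.268 [1.1 0.4 1.2] [ 0.038  0.03  -0.008] 0.0005
1.571 29.77 [0.5308 0.0324 0.1198] q6 0.267 [-2.8  0.   8.1] [0.054 0.473 0.009] 0.0005
0.004 30.12 [0.5308 0.0323 0.1197] q6 0.267 [-4.1  0.7 13. ] [0.022 0.793 0.04 ] 0.0004
0.003 30.47 [0.5309 0.0323 0.1195] q6 0.267 [-7.2  0.1 17.3] [ 0.101  1.2   -0.002] 0.0006
0.002 30.82 [0.5312 0.0322 0.1192] q6 0.267 [-7.9  0.2 20.7] [0.009 1.369 0.07 ] 0.0002
```

```bash
python3 - <<'E'
from h import *
from cell import manip, inverse_kinematics, cams
p=manip.state()["tool_pos"]; manip.move_linear([p[0],p[1],.20],rate=.15)
manip.move_linear([p[0]+.03,p[1]+.2,.24],rate=.25); pr(manip,"up")
for n in("side","top"):
    c=cams.capture(n); np.savez(f"pics/{n}4.npz",**c); cv2.imwrite(f"pics/{n}4.png",c["image"])
s=cv2.imread("pics/side4.png")[190:300,265:365]; t=cv2.imread("pics/top4.png")[200:310,230:340]
cv2.imwrite("pics/crop6.png",np.clip(np.hstack([cv2.resize(s,(400,440)),cv2.resize(t,(400,440))])*1.4,0,255).astype(np.uint8))
E
```

```text
up 32.5 [0.5606 0.2312 0.2389] q6 0.604 [-0.8 -0.8 -0.6] [-0.086  0.099  0.013] 0.0003
```

View pics/crop6.png

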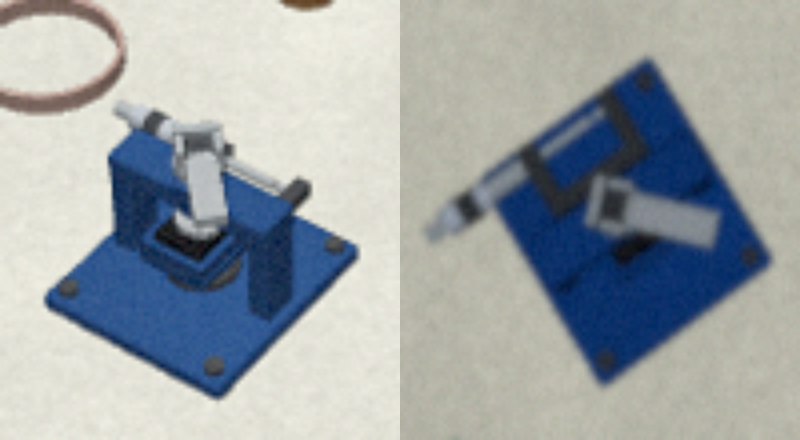

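The lever now lies folded: side crop (207,190), and in the top crop it runs from (600,200) to (715,225). I'll check that it is flat, and that the bystanders and the micrometer haven't moved.

```bash
python3 - <<'E'
from h import *
for n,roi in(("top",(200,310,225,345)),("side",(190,300,265,365))):
    c0=load(f"pics/{n}0.npz"); c=load(f"pics/{n}4.npz"); a,b,e,f=roi
    P=cloud(c)[a:b,e:f].reshape(-1,3); I=c["image"][a:b,e:f].reshape(-1,3); hsv=cv2.cvtColor(I[None],cv2.COLOR_BGR2HSV)[0]
    r=np.hypot(P[:,0]-.541,P[:,1]-.071); s=(P[:,2]>.106)&(P[:,2]<.14)&(r>.022)&(r<.075)&(hsv[:,1]<70)
    x=P[s]; phi=np.radians(-104.5); rad=(x[:,:2]-[.541,.071])@[np.cos(phi),np.sin(phi)]
    A=np.polyfit(rad,x[:,2],1); print(n,s.sum(),"radial",rad.min(),rad.max(),"z fit slope",A,"mean z",x[:,2].mean())
    w,V=np.linalg.eigh(np.cov(x[:,:2].T)); print(" lever dir",np.degrees(np.arctan2(V[1,1],V[0,1])))
    d=cv2.absdiff(cv2.GaussianBlur(c0["image"],(5,5),0),cv2.GaussianBlur(c["image"],(5,5),0)).max(2)
    k,l,st,ce=cv2.connectedComponentsWithStats((d>35).astype(np.uint8))
    print(" changed",[st[i].tolist() for i in range(1,k) if st[i,4]>15])
E
```

```text
top 156 radial 0.02164972021433963 0.060165015609543314 z fit slope [-0.00116864  0.12010088] mean z 0.12005337202553704
 lever dir 77.97083167652836
 changed [[68, 154, 176, 326, 31177], [293, 248, 25, 14, 239], [0, 387, 22, 45, 535]]
side 126 radial 0.021013037297030232 0.06383758765745232 z fit slope [-0.08626474  0.12408691] mean z 0.12028817120001115
 lever dir 76.51405400083992
 changed [[0, 0, 45, 44, 1067], [46, 0, 37, 17, 476], [86, 0, 35, 10, 267], [254, 0, 11, 21, 127], [284, 0, 42, 37, 967], [73, 11, 13, 20, 94], [124, 22, 47, 79, 1753], [255, 76, 84, 73, 2753], [0, 144, 66, 90, 3057], [310, 205, 8, 18, 128], [0, 215, 3, 9, 16], [309, 229, 13, 21, 185], [87, 237, 29, 58, 902], [81, 243, 11, 22, 108], [0, 247, 34, 51, 1002], [46, 265, 40, 50, 356], [71, 269, 28, 46, 251]]
```

```bash
python3 - <<'E'
from cell import manip, order
manip.dwell(.3); s=manip.state(); print(s["clock"],s["contact_force"].round(1)); order.close_job()
E
```

```text
32.9 [ 0.8  0.2 -0. ]
the job is handed in; nothing more can be done
```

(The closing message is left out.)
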